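# Rebuild the spacer stack on a polishing spindle

## Robot

A 7-joint arm with a two-finger parallel gripper is mounted at the origin on the work surface. World frame = base frame: x ahead of the robot, y to its left, z up, the work surface at z = 0. Lengths are in m, angles in rad, forces in N, time in s.
With the tool pointing down it reaches from about 0.35 to 0.9 m from the base axis. Payload 7.2 kg.
Tool frame: the origin (TCP) lies on the centre line of the jaws, within the pads' length; the fingertips stand 14 mm ahead of it and the grasp point (between the pads) lies 5 mm behind it; z points along the fingers, y is the line along which they close (so a half turn about z gives the same grasp; the last joint's range is limited). The gripper opens to 85 mm and grips with 20 to 120 N. Pads are 22 mm wide; open, the fingers measure 114 mm over their backs; the gripper's body (76 mm by 85 mm) begins 54 mm behind the grasp point. The pads swing forward as they close: fully open they stand 13 mm farther back than shut.
Start: joints at [-1.343, 0.411, -0.013, 1.596, 0.006, 1.134, -0.082], TCP at [0.182, 0.598, 0.245] pointing down, gripper open.
Joint ranges: [-2.95, 2.95], [-0.29, 1.99], [-1.47, 1.44], [0.14, 2.54], [-1.03, 4.17], [0.13, 1.85], [-2.86, 2.86]. Speed limits (rad/s): [2.39, 2.39, 3.01, 3.01, 3.14, 3.14, 3.14].

## Interface

Orientations are given as [roll, pitch, yaw] about the fixed x, y, z axes, in that order (R = Rz(yaw) Ry(pitch) Rx(roll)).
In Python, from bench import ctrl, read_camera, get_calibration gives the robot as it stands.
- The arm moves only by the tool jog_arm, never from a script. Its argument "targets" is a list that holds one entry, the list of rows, each a list of 7 numbers: the shift along the tool's x, y, z in m, then the turn, a rotation vector about the tool's x, y, z in degrees, then the gripper command: -1 is shut, 1 is fully open, values between are in proportion. A call has 1 to 10 rows; each row is the pose to reach, as a shift and turn from the pose commanded when the call began, along the tool's axes at that moment; what a row does not reach only later rows make up. A row lasts 1/8 s, in which the tool goes at most 62.5 mm and 10.7 degrees, less where a joint would pass 70% of its speed; a pose out of reach is approached as far as the arm can. A call with a gripper value outside its range is refused whole. The fingers move at their own pace and stop on an object; the grip force is fixed at half the most. Time passes only in rows, so rows that repeat a pose let the fingers close. It gives the time, the measured TCP pose, the force, the opening and the grip force at its end, in the units of the state.
- ctrl.read_state(): the state, without advancing time (a new reading comes with each control period).
- read_camera(name): name is "scene" or "side" or "wrist"; returns the picture (384x512x3 uint8, red, green, blue); there is no depth.
- get_calibration(name): a dict with "fx", "fy", "cx", "cy" (pixels), "rvec" (rotation vector, rad) and "tvec" (3), from world to camera coordinates, as OpenCV has them. Camera axes: x right, y down, z forward; pixel columns grow to the right and rows downward; lengths in m; the calibration is good to about 2 mm. A picture is of the moment at which its call begins: read the wrist's pose just before it. get_calibration takes no time and is no camera call; for the wrist camera it gives the pose at the moment of the call.
- ctrl.job_done(): hands the job in; it is judged then, once.
The state is a dict: "time": time; "joints": joint angles; "joint_velocities": joint speeds; "joint_efforts": joint torques, N m; "tool_pos": TCP position; "tcp_rot": TCP orientation; "wrist_force": force on the tool from outside, world axes, zero at the start; "moment": the same for the moment, N m; "finger_gap": finger opening in m; "gripper_force": force on a finger pad.
Only numpy, scipy, OpenCV 4.12 (cv2) and the standard library are available. Lean on these libraries where they do the work, as an engineer would, in place of code of your own. Each camera call takes 0.05 s, during which the arm holds its last target. There are 200 camera calls.

## Task

Rebuild the polishing spindle that stands upright in the round blue stand: thread the three loose aluminium spacers onto it, the largest first, then the middle one, then the smallest on top, and press the stack down until it is fully home, with the stiff collar beneath it bottomed on the stand. Feel for the spindle and press gently: never load the stand with more than 40 N. Leave the other things on the bench where they are.

Things in the scene. Friction and masses are not known exactly. Their poses are not given: they have to be found in the camera images.
- stand: Fixed round blue stand, 104 mm diameter, 26 mm high, that carries the upright steel spindle; origin at the centre of its underside, on the table; z up. Fully home, the spacers' centres stand 44 mm (large), 60 mm (medium) and 76 mm (small) above this origin.
- spindle_nominal (a point): Point 95 mm above the stand's centre, level with the spindle's flat top. The spindle (16 mm diameter, bevel at the top 1.5 mm wide, 3 mm high) is clamped in an oversize hole: its axis lies up to 6 mm off this point in the stand's x and up to 6 mm in y, different every time and not measured: find it by feel or by looking. It does not give sideways.
- seat (a point): Point on the stand's centre line, 36 mm above the table: the height of the collar's top when bottomed. The collar (dark steel ring round the spindle, 42 mm diameter, 9.5 mm high) starts raised by an unmeasured 3 to 7 mm, slides down stiffly under about 10 N until it bottoms hard, and does not spring back.
- large_mid (a point): centre (half-way up, on the bore's axis) of the large aluminium spacer: a plain ring, outside diameter 62 mm, bore 18 mm, 16 mm high, about 120 g, at the start lying flat on the table with its bore upright; z axis along the bore
- medium_mid (a point): centre (half-way up, on the bore's axis) of the medium aluminium spacer: a plain ring, outside diameter 50 mm, bore 18 mm, 16 mm high, about 75 g, at the start lying flat on the table with its bore upright; z axis along the bore
- small_mid (a point): centre (half-way up, on the bore's axis) of the small aluminium spacer: a plain ring, outside diameter 38 mm, bore 18 mm, 16 mm high, about 40 g, at the start lying flat on the table with its bore upright; z axis along the bore
- nut: bystander: loose steel hex nut, 28 mm across corners, 13 mm high; origin under its centre
- wrench: bystander: open wrench lying on the table
- compound_bar: bystander: brown bar of polishing compound, 100 x 40 x 30 mm; origin under its centre
- tub: bystander: white tub with a blue cap, 70 mm diameter, 90 mm high; origin under its centre
- buff: bystander: grey felt buffing disc, 100 mm diameter, 22 mm high; origin under its centre
- block: bystander: round dark steel bench block, 64 mm diameter, 70 mm high; origin under its centre
There are look-alikes about, which are no part of the job. Of the things shaped like the stand, the blue one is meant. What is shaped like the part that bears medium_mid but yellow is not meant.

How it is judged:
On the way, in this order (a step that is already met when the one before it is completed fails the run):
1. the large spacer is threaded on the spindle (horizontal distance between large_mid and stand below 0.012 m and z of large_mid in the frame of stand below 0.075 m), for 0.1 s.
2. then the medium spacer is threaded on above it (horizontal distance between medium_mid and stand below 0.012 m and z of medium_mid in the frame of stand below 0.08 m), for 0.1 s.
3. then the small spacer is threaded on top (horizontal distance between small_mid and stand below 0.012 m and z of small_mid in the frame of stand below 0.087 m), for 0.1 s.
At the end, for the whole second after the job is handed in: All three spacers are on the spindle (centres within 12 mm of the stand's centre, level to 0.08 rad), large lowest, then medium, then small, and fully home: centres 44, 60 and 76 mm above the table, at most 2 mm high and 3 mm low (horizontal distance between each of large_mid, medium_mid, small_mid and stand below 0.012 m and z of large_mid in the frame of stand between 0.041 and 0.046 m and angle between the z axis of each of large_mid, medium_mid, small_mid and the z axis of stand, either way round below 0.08 rad and z of medium_mid in the frame of stand between 0.057 and 0.062 m and z of small_mid in the frame of stand between 0.073 and 0.078 m); the robot touches nothing.
It fails at once if the stand, spindle or collar is loaded with more than 40 N (contact force between stand and anything else above 40 N).
It fails at once if a bystander is moved more than 30 mm (distance of any of nut, wrench, compound_bar, tub, buff, block from where it was at the start of the episode above 0.03 m).
It also fails if it takes over 72 s, if anything falls off the work surface, if the arm or the gripper's body presses on something with over 40 N, if the wrist force passes 120 N, or if a joint passes its speed limit or range.

## Working session

There is one attempt and no reset: what is moved stays moved. The work goes in short steps, Python scripts to look and compute and a tool call to move; the robot and the scene stay as the last step left them, time stands still between calls to the robot, and variables do not carry over. Pictures are saved under pics/ and viewed, at most 10 in all, crops included, and the job is handed in when it is done.

Besides the shell and the picture viewer there is one more tool, called after "Emit:" as name(argument=value, ...) on one line, values as JSON. jog_arm: Moves the arm, as the interface text tells. Its arguments: {"type":"object","properties":{"targets":{"type":"array","items":{"type":"array","items":{"type":"array","items":{"type":"number"}}}}},"required":["targets"]}

```bash
ls; mkdir -p pics; python3 - <<'E'
from bench import ctrl, read_camera, get_calibration
import cv2, numpy as np
s=ctrl.read_state(); print(s)
ims=[]
for n in ("scene","side"):
    im=read_camera(n); np.save(f"pics/{n}0.npy",im)
    c=get_calibration(n); print(n,c)
    cv2.imwrite(f"pics/{n}0.png",cv2.resize(im[:,:,::-1],(800,600),interpolation=cv2.INTER_CUBIC))
E
```

```text
pics
{'time': 0.0, 'joints': array([-1.34319655,  0.41192442, -0.01271011,  1.59702206,  0.00559597,
        1.13431025, -0.08219604]), 'joint_velocities': array([-2.58619737e-04, -4.02784841e-05, -8.30568867e-04,  1.25781870e-04,
       -2.05454493e-04, -1.23576951e-03, -6.60476906e-04]), 'joint_efforts': array([ 2.08378544e-03, -6.00609398e+01,  6.83219153e-01, -2.99416602e+01,
        1.38493191e-02,  1.07360943e-02,  1.15954742e-05]), 'tool_pos': array([0.18209245, 0.59739823, 0.24444679]), 'tcp_rot': array([-3.13996804e+00,  1.12533998e-04,  2.84581799e+00]), 'wrist_force': array([ 0.53229426, -0.24536407,  0.26996638]), 'moment': array([-0.0414334 ,  0.01955692,  0.0216401 ]), 'gripper_force': 0.0, 'finger_gap': 0.0856981833756459}
scene {'fx': 348.11075417683276, 'fy': 348.11075417683276, 'cx': 255.23386258950197, 'cy': 192.1853777722278, 'rvec': array([ 2.40444967,  0.74815933, -0.23749179]), 'tvec': array([-0.43247332, -0.20451642,  1.32705348])}
side {'fx': 464.4757848848711, 'fy': 464.4757848848711, 'cx': 248.55756241396668, 'cy': 187.80515055200058, 'rvec': array([ 2.11953739, -0.66136871,  0.32987775]), 'tvec': array([-0.45586008,  0.27371698,  0.91287555])}
```

View pics/scene0.png

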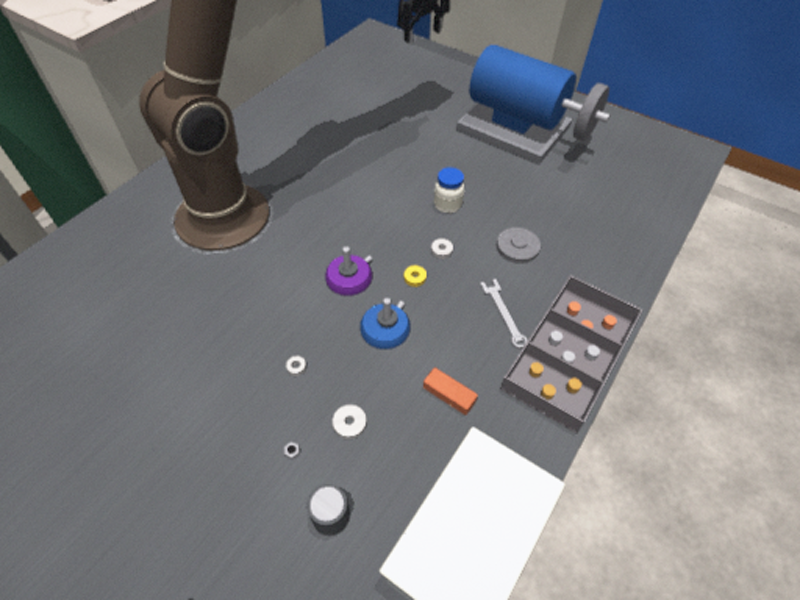

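View pics/side0.png

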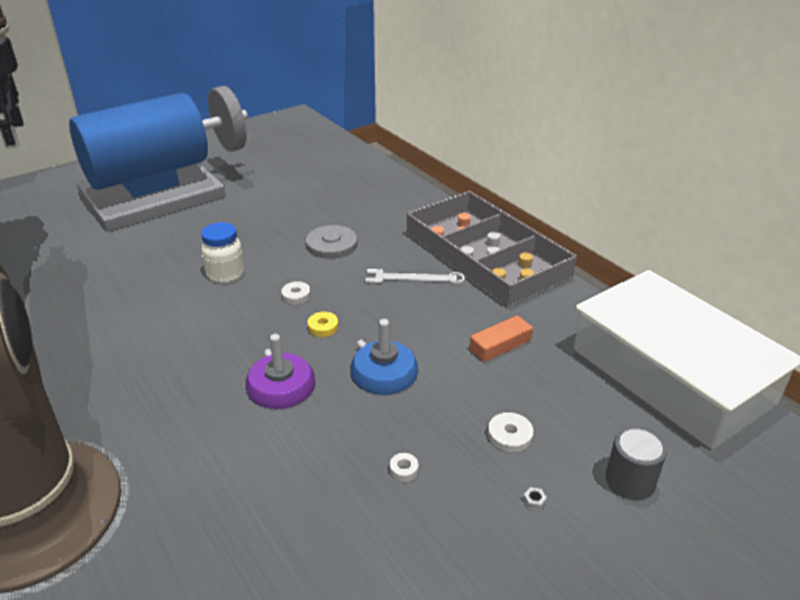

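Scene picture (800×600 px): 
- Blue stand at (386,325), with a purple look-alike at (348,272). 
- Large spacer at (349,421). 
- Light rings at (295,365) and (442,246), plus a yellow ring at (415,275). 

The side view shows the same things: the blue stand is at (384,362), the large spacer at (511,431), and the rings at (404,466) and (295,292). Next I measure their sizes and positions.

```bash
cat > h.py <<'E'
import numpy as np, cv2
from bench import ctrl, read_camera, get_calibration
def cam(c):
    R=cv2.Rodrigues(np.array(c["rvec"]))[0]; K=np.array([[c["fx"],0,c["cx"]],[0,c["fy"],c["cy"]],[0,0,1]]); return R,np.array(c["tvec"]),K
def back(c,uv,z):
    R,t,K=cam(c); d=R.T@np.linalg.inv(K)@[uv[0],uv[1],1]; o=-R.T@t; return o+d*(z-o[2])/d[2]
def proj(c,p):
    R,t,K=cam(c); return cv2.projectPoints(np.atleast_2d(np.array(p,float)),np.array(c["rvec"]),t,K,None)[0][:,0]
def ring_fit(c,mask,x0,D,h):
    """silhouette centroid of a cylinder D x h matched to mask centroid -> xy, plus area ratio"""
    m=cv2.moments(mask,True); uv=np.array([m["m10"],m["m01"]])/m["m00"]
    a=np.linspace(0,2*np.pi,60); S=np.c_[np.cos(a)*D/2,np.sin(a)*D/2]
    x=np.array(x0,float)
    for _ in range(5):
        P=np.r_[np.c_[S+x,0*a],np.c_[S+x,0*a+h]]
        hull=cv2.convexHull(proj(c,P).astype(np.float32)); mm=cv2.moments(hull)
        g=np.array([mm["m10"],mm["m01"]])/mm["m00"]
        x+=back(c,uv,h/2)[:2]-back(c,g,h/2)[:2]
    return x,m["m00"]/mm["m00"]
def fill(mask,uv):
    """filled connected component nearest uv"""
    cs,_=cv2.findContours(mask.astype(np.uint8),cv2.RETR_EXTERNAL,cv2.CHAIN_APPROX_NONE)
    cs=[k for k in cs if len(k)>15]
    k=min(cs,key=lambda k:np.linalg.norm(k[:,0].mean(0)-uv)); out=np.zeros(mask.shape,np.uint8)
    cv2.drawContours(out,[k],-1,1,-1); return out
E
python3 - <<'E'
from h import *
px={"scene":{"large":(349,421),"A":(295,365),"B":(442,246),"Y":(415,275)},"side":{"large":(511,431),"A":(404,466),"B":(295,292),"Y":(323,324)}}
crops=[]
for n in px:
    im=np.load(f"pics/{n}0.npy"); c=get_calibration(n)
    hsv=cv2.cvtColor(im,cv2.COLOR_RGB2HSV)
    for k,uv in px[n].items():
        uv=np.array(uv)*.64
        m=fill(hsv[:,:,2]>125,uv); 
        x0=back(c,uv,.008)[:2]
        print(n,k,[(D,*np.round(ring_fit(c,m,x0,D/1000,.016)[0],4),round(ring_fit(c,m,x0,D/1000,.016)[1],2)) for D in ((62,) if k=="large" else (38,50))])
    b=fill((hsv[:,:,0]>100)&(hsv[:,:,0]<122)&(hsv[:,:,1]>140)&(hsv[:,:,2]>60),np.array((386,325) if n=="scene" else (384,365))*.64)
    print(n,"stand",ring_fit(c,b,back(c,np.array((386,325) if n=="scene" else (384,365))*.64,.013)[:2],.104,.026))
    u=(np.array((386,318) if n=="scene" else (384,345))*.64).astype(int)
    crops.append(cv2.resize(im[u[1]-38:u[1]+38,u[0]-50:u[0]+50,::-1],(400,304),interpolation=cv2.INTER_CUBIC)); print(u)
    for k in "AB":
        v=(np.array(px[n][k])*.64).astype(int)
        crops.append(cv2.resize(im[v[1]-28:v[1]+29,v[0]-37:v[0]+38,::-1],(200,152),interpolation=cv2.INTER_CUBIC))
row=lambda a:np.hstack([a[0],np.vstack(a[1:3]),])
cv2.imwrite("pics/crop1.png",np.vstack([row(crops[:3]),row(crops[3:])]))
E
```

```text
scene large [(62, np.float64(0.5812), np.float64(-0.2482), 1.01)]
scene A [(38, np.float64(0.4222), np.float64(-0.2145), 0.98), (50, np.float64(0.4222), np.float64(-0.2144), 0.6)]
scene B [(38, np.float64(0.4946), np.float64(0.2178), 1.45), (50, np.float64(0.4945), np.float64(0.2179), 0.91)]
scene Y [(38, np.float64(0.4907), np.float64(0.11), 1.69), (50, np.float64(0.4907), np.float64(0.1101), 1.05)]
scene stand (array([ 0.51957511, -0.04852579]), 0.642045470586613)
[247 203]
side large [(62, np.float64(0.5884), np.float64(-0.2498), 0.94)]
side A [(38, np.float64(0.4295), np.float64(-0.2163), 0.93), (50, np.float64(0.4296), np.float64(-0.2161), 0.58)]
side B [(38, np.float64(0.5007), np.float64(0.213), 1.49), (50, np.float64(0.5008), np.float64(0.2131), 0.96)]
side Y [(38, np.float64(0.4937), np.float64(0.1064), 1.65), (50, np.float64(0.4938), np.float64(0.1065), 1.06)]
side stand (array([ 0.50886709, -0.05149646]), 0.6641909576122971)
[245 220]
```

View pics/crop1.png

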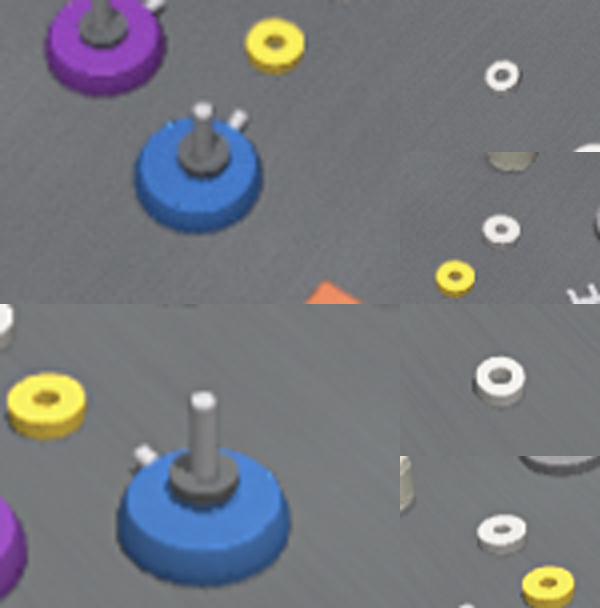

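A (scene 295,365) matches the 38 mm outline (area ratio 0.98), so it is the small spacer. B (442,246) matches 50 mm and is white, so it is the medium one. The yellow ring is the look-alike and is not meant. The crop confirms that the blue stand is the right one and that the purple one is the decoy. Next I move the wrist camera over the stand.

```bash
cat >> h.py <<'E'
from scipy.spatial.transform import Rotation as Ro
def tool(s=None):
    s=s or ctrl.read_state(); return Ro.from_euler("xyz",s["tcp_rot"]).as_matrix(), s["tool_pos"]
def shift(p):
    R,t=tool(); return np.round((R.T@(np.array(p)-t))*1000,1)
E
python3 - <<'E'
from h import *
R,t=tool(); c=get_calibration("wrist"); Rc,tc,K=cam(c); print("cam in tool",R.T@(-Rc.T@tc-t), "axis",R.T@Rc.T, K[0,0])
print(shift([.51,-.05,.30]))
E
```

```text
cam in tool [ 0.07581732  0.00104101 -0.12859011] axis [[-7.05078261e-04 -9.53815130e-01 -3.00393410e-01]
 [ 9.99999744e-01 -7.08400911e-04 -9.78535903e-05]
 [-1.19464730e-04 -3.00393402e-01  9.53815386e-01]] 275.3981030279209
[-502.4 -523.8  -54.7]
```

Emit:
jog_arm(targets=[[[-0.502,-0.524,-0.055,0,0,0,1],[-0.502,-0.524,-0.055,0,0,0,1],[-0.502,-0.524,-0.055,0,0,0,1],[-0.502,-0.524,-0.055,0,0,0,1],[-0.502,-0.524,-0.055,0,0,0,1],[-0.502,-0.524,-0.055,0,0,0,1],[-0.502,-0.524,-0.055,0,0,0,1],[-0.502,-0.524,-0.055,0,0,0,1],[-0.502,-0.524,-0.055,0,0,0,1],[-0.502,-0.524,-0.055,0,0,0,1]]])

```text
time: 1.35
tool_pos: [0.4638, 0.0398, 0.2928]
tcp_rot: [3.141, 0.0, 2.846]
wrist_force: [0.5, -0.0, -0.4]
finger_gap: 0.0854
gripper_force: 0.0
```

Emit:
jog_arm(targets=[[[-0.1,-0.13,0,0,0,0,1],[-0.1,-0.13,0,0,0,0,1],[-0.1,-0.13,0,0,0,0,1],[-0.1,-0.13,0,0,0,0,1],[-0.1,-0.13,0,0,0,0,1]]])

```text
time: 1.98
tool_pos: [0.5208, -0.1109, 0.292]
tcp_rot: [3.141, -0.001, 2.846]
wrist_force: [0.4, 0.6, -0.4]
finger_gap: 0.0851
gripper_force: 0.0
```

```bash
python3 - <<'E'
from h import *
c=get_calibration("wrist"); print(tool()[1]); im=read_camera("wrist"); np.savez("pics/w1.npz",im=im,**c)
print(proj(c,[[.585,-.249,.008],[.514,-.05,.095],[.426,-.215,.008]]))
cv2.imwrite("pics/w1.png",cv2.resize(im[:,:,::-1],(800,600),interpolation=cv2.INTER_CUBIC))
E
```

```text
[ 0.52083491 -0.11092894  0.292036  ]
[[185.75774867 221.46934388]
 [302.90856085 152.35451607]
 [167.57853049 118.03139444]]
```

View pics/w1.png

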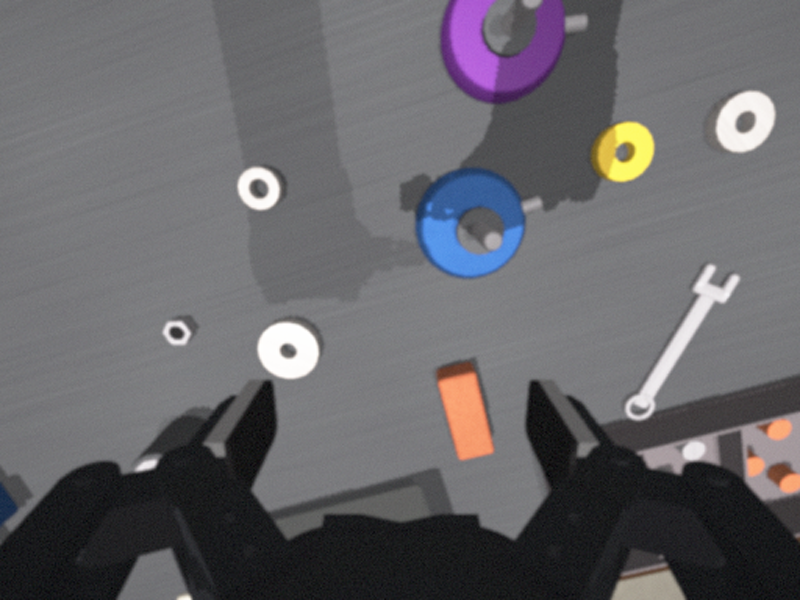

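The wrist view shows the large spacer at (289,350), the small at (260,188), the medium at (745,121), the spindle top at (493,241) and the blue stand at (470,222). The nut is at (177,332).

```bash
cat >> h.py <<'E'
def spindle(im,c,x0,z=.095):
    """centroid of the bright spindle top face near predicted pixel"""
    uv=proj(c,[*x0,z])[0]; g=cv2.cvtColor(im,cv2.COLOR_RGB2GRAY).astype(float); sat=im.max(2).astype(int)-im.min(2)
    Y,X=np.mgrid[:g.shape[0],:g.shape[1]]
    r=np.linalg.norm(proj(c,[x0[0]+.008,x0[1],z])[0]-uv); near=(np.hypot(X-uv[0],Y-uv[1])<2.2*r)
    m=near&(sat<45)&(g>130); k=fill(m,uv); return back(c,(X[k>0].mean(),Y[k>0].mean()),z), k.sum()/(np.pi*r*r), (X[k>0].mean(),Y[k>0].mean())
E
python3 - <<'E'
from h import *
d=np.load("pics/w1.npz"); im=d["im"]; c={k:d[k] for k in d if k!="im"}
v=im.max(2)
for k,uv,D in (("L",(289,350),62),("S",(260,188),38),("M",(745,121),50)):
    uv=np.array(uv)*.64
    for th in (100,130,160): print(k,th,ring_fit(c,fill((v>th)&(im[:,:,0]>90),uv),back(c,uv,.008)[:2],D/1000,.016))
uv=np.array((470,222))*.64
b=fill((im[:,:,2].astype(int)-im[:,:,0]>50),uv); print("stand",ring_fit(c,b,back(c,uv,.013)[:2],.104,.026))
print("sp w",spindle(im,c,back(c,np.array((493,241))*.64,.095)[:2]))
u={"scene":(247.75,192.5),"side":(246,206.25)}
for n in u:
    cc=get_calibration(n); print(n,spindle(np.load(f"pics/{n}0.npy"),cc,back(cc,u[n],.095)[:2]),back(cc,u[n],.095))
E
```

```text
L 100 (array([ 0.67620916, -0.37298592]), 0.06870980621773362)
L 130 (array([ 0.58854663, -0.25323543]), 1.0180938839950615)
L 160 (array([ 0.58832853, -0.25306907]), 0.9438385942770445)
S 100 (array([ 0.49941912, -0.12746067]), 243.8917386849115)
S 130 (array([ 0.4278862 , -0.21952936]), 1.0047713033092691)
S 160 (array([ 0.42813215, -0.21920619]), 0.9168526352301405)
M 100 (array([ 0.53634551, -0.03584664]), 0.400005253692792)
M 130 (array([0.50123276, 0.21528774]), 0.8752044245770152)
M 160 (array([0.50111537, 0.21518357]), 0.8200270966905617)
stand (array([ 0.5158548 , -0.04185381]), 0.8896511381777987)
sp w (array([ 0.51996375, -0.03674823,  0.095     ]), np.float64(0.7387504839874284), (np.float64(314.98), np.float64(153.9)))Traceback (most recent call last):
  File "<stdin>", line 12, in <module>
  File "h.py", line 36, in spindle
    m=near&(sat<45)&(g>130); k=fill(m,uv); return back(c,(X[k>0].mean(),Y[k>0].mean()),z), k.sum()/(np.pi*r*r), (X[k>0].mean(),Y[k>0].mean())
                               ~~~~^^^^^^
  File "h.py", line 24, in fill
    k=min(cs,key=lambda k:np.linalg.norm(k[:,0].mean(0)-uv)); out=np.zeros(mask.shape,np.uint8)
ValueError: min() iterable argument is empty
```

```bash
python3 - <<'E'
from h import *
print(tool()[1],shift([.5885,-.2532,.1]))
E
```

```text
[ 0.52090412 -0.11039598  0.29217443] [-106.3 -117.2  192. ]
```

Emit:
jog_arm(targets=[[[-0.106,-0.117,0.185,0,0,0,1],[-0.106,-0.117,0.185,0,0,0,1],[-0.106,-0.117,0.185,0,0,0,1],[-0.106,-0.117,0.185,0,0,0,1],[-0.106,-0.117,0.185,0,0,0,1],[-0.106,-0.117,0.185,0,0,0,1],[-0.106,-0.117,0.185,0,0,0,1]]])

```text
time: 2.9
tool_pos: [0.5896, -0.253, 0.1094]
tcp_rot: [3.14, 0.003, 2.848]
wrist_force: [0.3, -0.2, 0.4]
finger_gap: 0.0851
gripper_force: 0.0
```

```bash
cat >> h.py <<'E'
def ring_now(D,x0,name):
    """white ring outline fit in a fresh wrist picture; prints xy and the tool shift to bring the TCP above it"""
    R,t=tool(); c=get_calibration("wrist"); im=read_camera("wrist"); np.savez(f"pics/{name}.npz",im=im,**c)
    sat=im.max(2).astype(int)-im.min(2); m=fill((im.max(2)>135)&(sat<45),proj(c,[*x0,.008])[0])
    x,a=ring_fit(c,m,x0,D,.016); print(name,"tcp",t,"ring",x,"area",a,"shift",R.T@(np.array([*x,t[2]])-t)*1000); return im,x
E
python3 - <<'E'
from h import *
im,x=ring_now(.062,[.5885,-.2532],"w2")
print(ctrl.read_state()["joint_velocities"].round(3))
cv2.imwrite("pics/w2.png",im[:,:,::-1])
E
```

```text
w2 tcp [ 0.58960796 -0.25297574  0.1093931 ] ring [ 0.58813498 -0.25081542] area 0.990383260111129 shift [ 2.03511133  1.64163773 -0.0033023 ]
[ 0.005  0.001  0.002  0.002  0.    -0.004  0.004]
```

View pics/w2.png

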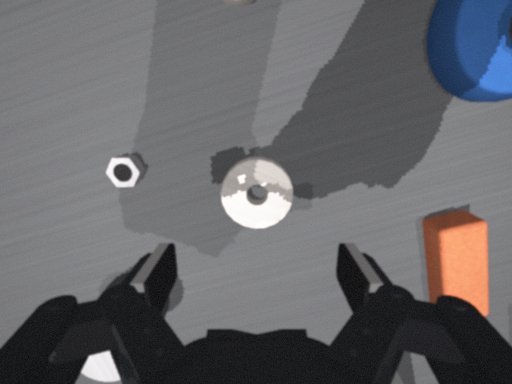

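The wrist picture shows the large spacer centred at (257,192) below the TCP, with the nut at (122,171). The tall block sits near the left finger, so I check its clearance before descending.

```bash
python3 - <<'E'
from h import *
R,t=tool()
for n,uv in (("scene",(328,505)),("side",(640,446))):
    p=back(get_calibration(n),np.array(uv)*.64,.07); print(p, "in tool",R.T@(p-[.5881,-.2508,.07]))
for n,uv in (("scene",(291,450)),("side",(535,497))):
    p=back(get_calibration(n),np.array(uv)*.64,.007); print("nut",p, "in tool",R.T@(p-[.5881,-.2508,.007]))
print(shift([.5881,-.2508,.016]))
E
```

```text
[ 0.66325128 -0.39997615  0.07      ] in tool [-0.11512924 -0.12102259  0.00017273]
[ 0.65723609 -0.40184724  0.07      ] in tool [-0.10991362 -0.12455537  0.00015456]
nut [ 0.53247475 -0.35211163  0.007     ] in tool [ 0.02390411 -0.11307861 -0.00019446]
nut [ 0.53621723 -0.35215612  0.007     ] in tool [ 0.02030911 -0.11203746 -0.00018354]
[ 2.3  1.7 93.4]
```

Emit:
jog_arm(targets=[[[0.002,0.002,0.05,0,0,0,1],[0.002,0.002,0.08,0,0,0,1],[0.002,0.002,0.092,0,0,0,1],[0.002,0.002,0.092,0,0,0,1]]])

```text
time: 3.45
tool_pos: [0.5875, -0.2518, 0.0161]
tcp_rot: [3.141, 0.0, 2.846]
wrist_force: [0.4, -0.1, 0.5]
finger_gap: 0.0853
gripper_force: 0.0
```

Good. I close the gripper.

Emit:
jog_arm(targets=[[[0,0,0,0,0,0,-1],[0,0,0,0,0,0,-1],[0,0,0,0,0,0,-1],[0,0,0,0,0,0,-1],[0,0,0,0,0,0,-1]]])

```text
time: 4.08
tool_pos: [0.5883, -0.2527, 0.018]
tcp_rot: [3.141, 0.003, 2.845]
wrist_force: [-3.0, 1.7, 10.5]
finger_gap: 0.0582
gripper_force: 65.6
```

Emit:
jog_arm(targets=[[[0,0,-0.02,0,0,0,-1],[0,0,-0.06,0,0,0,-1],[0,0,-0.12,0,0,0,-1],[0,0,-0.12,0,0,0,-1],[0,0,-0.12,0,0,0,-1]]])

```text
time: 4.7
tool_pos: [0.5873, -0.2519, 0.1365]
tcp_rot: [3.141, 0.001, 2.846]
wrist_force: [-0.2, 0.2, -2.2]
finger_gap: 0.0585
gripper_force: 68.4
```

```bash
python3 - <<'E'
from h import *
s=ctrl.read_state();R,t=tool(); c=get_calibration("wrist"); im=read_camera("wrist"); np.savez("pics/w3.npz",im=im,**c)
print(proj(c,[t]), t)
side=read_camera("side"); cc=get_calibration("side"); u=proj(cc,t)[0].astype(int); print(u)
a=cv2.resize(im[100:384,80:430,::-1],(493,400)); b=cv2.resize(side[max(u[1]-50,0):u[1]+50,u[0]-37:u[0]+38,::-1],(300,400),interpolation=cv2.INTER_CUBIC)
cv2.imwrite("pics/w3.png",np.hstack([a,b]))
E
```

```text
[[254.3526072  257.05994981]] [ 0.58725424 -0.25189188  0.13648994]
[333 231]
```

View pics/w3.png

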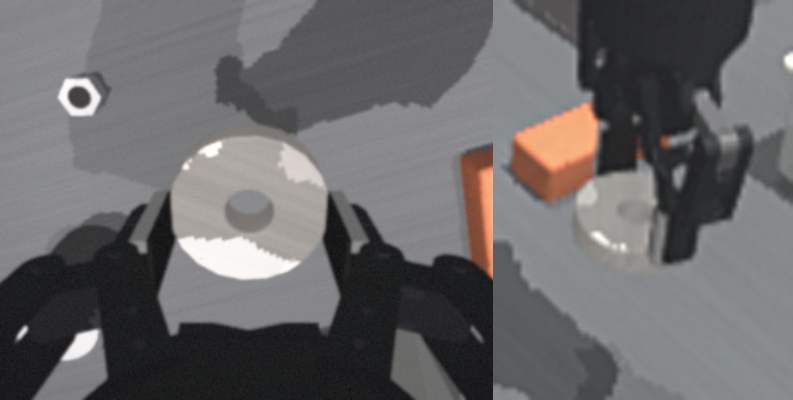

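The large spacer is held level: its outline is centred near (249,205) in the crop and its bore at (249,209). I work out where it sits in the tool frame.

```bash
python3 - <<'E'
from h import *
d=np.load("pics/w3.npz"); im=d["im"]; c={k:d[k] for k in d if k!="im"}
R,t=tool()
for dz in (0,.002,.004): 
    p=back(c,(256.7,248.3),t[2]-dz); print(dz,R.T@(p-t)*1000)
# disc extent rows: crop top of top-face ~ y=137, bottom y=279
for y in (137,279):
    p=back(c,(256.7,100+y/1.409),t[2]-.002); print(y,R.T@(p-t)*1000)
for x in (171,328):
    p=back(c,(80+x/1.409,245),t[2]-.002); print(x,R.T@(p-t)*1000)
sc=get_calibration("scene"); print(proj(sc,[[.5199,-.0367,.095]]))
E
```

```text
0 [3.47295984 1.17185915 0.00581937]
0.002 [2.36813572 1.17534991 2.00408606]
0.004 [1.26331161 1.17884068 4.00235275]
137 [31.28679223  1.1809635   2.04955216]
279 [-29.48740543   1.16916623   1.95400257]
171 [  4.3764062  -28.44203457   1.99816074]
328 [ 4.31488536 31.2054189   2.01635582]
[[247.47097884 192.43086412]]
```

```bash
python3 - <<'E'
from h import *
print(shift([.577,-.0545,.150]))
E
```

```text
[ 66.6 185.8 -15. ]
```

Emit:
jog_arm(targets=[[[0.067,0.186,-0.013,0,0,0,-1],[0.067,0.186,-0.013,0,0,0,-1],[0.067,0.186,-0.013,0,0,0,-1],[0.067,0.186,-0.013,0,0,0,-1],[0.067,0.186,-0.013,0,0,0,-1],[0.067,0.186,-0.013,0,0,0,-1],[0.067,0.186,-0.013,0,0,0,-1]]])

```text
time: 5.68
tool_pos: [0.5771, -0.0568, 0.1483]
tcp_rot: [-3.141, -0.0, 2.843]
wrist_force: [-0.6, 0.0, -1.4]
finger_gap: 0.0584
gripper_force: 68.5
```

```bash
python3 - <<'E'
from h import *
R,t=tool(); c=get_calibration("wrist"); im=read_camera("wrist"); np.savez("pics/w4.npz",im=im,**c)
try:
  p,a,uv=spindle(im,c,[.520,-.037]); print(t,"spindle",p,a,uv,"in tool",R.T@(p-t)*1000)
except Exception as e: print(e)
u=proj(c,[.52,-.037,.095])[0].astype(int); print(u)
cv2.imwrite("pics/w4.png",np.hstack([cv2.resize(im[:,:,::-1],(400,300)),cv2.resize(im[u[1]-30:u[1]+30,u[0]-40:u[0]+40,::-1],(400,300),interpolation=cv2.INTER_CUBIC)]))
E
```

```text
[ 0.57708207 -0.05679652  0.14833011] spindle [ 0.51712684 -0.03847873  0.095     ] 2.680484257786467 (np.float64(254.48119723714504), np.float64(127.91941673062165)) in tool [62.6863448  -0.10004379 53.33558993]
[257 131]
```

View pics/w4.png

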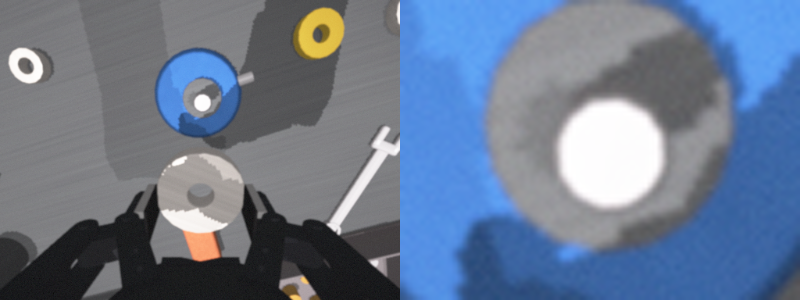

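The crop shows the white spindle top at (611,152), which is about (259.2,131.4) px, well clear of the held ring. I refine both centres in this one picture.

```bash
python3 - <<'E'
from h import *
R,t=tool()
for f in ("w4","w3"):
    d=np.load(f"pics/{f}.npz"); im=d["im"]; c={k:d[k] for k in d if k!="im"}
    g=cv2.cvtColor(im,cv2.COLOR_RGB2GRAY)
    Rc,tc,K=cam(c); o=-Rc.T@tc
    if f=="w4":
        k=fill((g>190)&(np.indices(g.shape)[0]<160)&(np.indices(g.shape)[0]>110)&(abs(np.indices(g.shape)[1]-258)<25),(259,131)); m=cv2.moments(k,True)
        uv=(m["m10"]/m["m00"],m["m01"]/m["m00"]); p=back(c,uv,.095); print("spindle",uv,m["m00"],p,R.T@(p-t)*1000)
        print("expected area",np.pi*(.0065/np.linalg.norm(p-o)*K[0,0])**2)
    if f=="w4": T=t; 
    else: T=np.array([.58725,-.25189,.13649])
    print("row profile",g[228:268:2,257]); print("col profile",g[247,236:280:2])
    print("rim rows",[(i,int(g[i,257])) for i in range(190,204)],[(i,int(g[i,257])) for i in range(290,304)])
E
```

```text
spindle (258.6657303370786, 131.2134831460674) 356.0 [ 0.51990926 -0.03651012  0.095     ] [60.55120947  2.2791363  53.37056236]
expected area 302.04441452294003
row profile [159 159 160 151 139 139 134 136 140 134 139 142 118 114 117 116 116 116
 129 157]
col profile [155 150 121 107 117 133 136 137 133 136 135 139 138 136 140 138 128 112
 110 139 155 158]
rim rows [(190, 120), (191, 116), (192, 116), (193, 116), (194, 122), (195, 124), (196, 152), (197, 182), (198, 203), (199, 206), (200, 202), (201, 186), (202, 168), (203, 161)] [(290, 245), (291, 246), (292, 246), (293, 246), (294, 244), (295, 244), (296, 242), (297, 235), (298, 208), (299, 191), (300, 188), (301, 184), (302, 187), (303, 190)]
row profile [165 166 168 151 137 136 138 137 136 140 137 136 122 119 119 119 119 121
 136 169]
col profile [164 156 125 112 118 134 140 141 138 141 137 137 137 141 139 136 130 114
 117 142 160 163]
rim rows [(190, 126), (191, 120), (192, 121), (193, 123), (194, 122), (195, 130), (196, 145), (197, 167), (198, 172), (199, 175), (200, 167), (201, 168), (202, 170), (203, 169)] [(290, 248), (291, 249), (292, 249), (293, 248), (294, 249), (295, 248), (296, 247), (297, 233), (298, 180), (299, 136), (300, 134), (301, 137), (302, 136), (303, 136)]
```

```bash
python3 - <<'E'
from h import *
R,t=tool(); d=np.load("pics/w4.npz"); c={k:d[k] for k in d if k!="im"}
for dz in (0.,.002,.004):
    f=lambda u,v:(R.T@(back(c,(u,v),t[2]-dz)-t)*1000)[:2].round(2)
    print(dz,"bore",f(257.2,249.2),"bore rows",f(257,234),f(257,264.5),"cols",f(239,248),f(275.5,248),"rim",f(257,197),f(257,201.5),f(257,298))
E
```

```text
0.0 bore [4.63 1.16] bore rows [13.37  1.06] [-4.5   1.06] cols [ 5.34 -8.34] [ 5.32 10.72] rim [33.36  1.07] [31.02  1.07] [-25.76   1.05]
0.002 bore [3.52 1.17] bore rows [12.4   1.07] [-5.75  1.06] cols [ 4.24 -8.48] [ 4.23 10.87] rim [32.7   1.07] [30.32  1.07] [-27.34   1.06]
0.004 bore [2.41 1.18] bore rows [11.42  1.07] [-7.    1.07] cols [ 3.14 -8.62] [ 3.13 11.03] rim [32.04  1.08] [29.63  1.08] [-28.92   1.06]
```

```bash
python3 - <<'E'
from h import *
print(tool()[1],ctrl.read_state()["tcp_rot"],shift([.5223,-.0388,.124]))
E
```

```text
[ 0.57712556 -0.05646268  0.14836901] [-3.14099435e+00 -4.80574543e-05  2.84315112e+00] [57.6  0.8 24.4]
```

Emit:
jog_arm(targets=[[[0.03,0.001,0,0,0,0,-1],[0.0575,0.001,0.01,0,0,0,-1],[0.0575,0.001,0.022,0,0,0,-1],[0.0575,0.001,0.022,0,0,0,-1],[0.0575,0.001,0.022,0,0,0,-1],[0.0575,0.001,0.022,0,0,0,-1]]])

```text
time: 6.48
tool_pos: [0.5233, -0.0374, 0.1268]
tcp_rot: [-3.142, 0.001, 2.845]
wrist_force: [-0.0, -0.0, -1.2]
finger_gap: 0.058
gripper_force: 68.4
```

Emit:
jog_arm(targets=[[[0,-0.0007,0.005,0,0,0,-1],[0,-0.0007,0.008,0,0,0,-1],[0,-0.0007,0.011,0,0,0,-1],[0,-0.0007,0.014,0,0,0,-1],[0,-0.0007,0.016,0,0,0,-1]]])

```text
time: 7.1
tool_pos: [0.5223, -0.0376, 0.1103]
tcp_rot: [-3.142, -0.0, 2.846]
wrist_force: [0.4, -0.3, -1.3]
finger_gap: 0.0582
gripper_force: 68.4
```

No contact yet, with the ring bottom at about 0.092. I carry on slowly.

Emit:
jog_arm(targets=[[[0,0,0.002,0,0,0,-1],[0,0,0.004,0,0,0,-1],[0,0,0.006,0,0,0,-1],[0,0,0.008,0,0,0,-1]]])

```text
time: 7.6
tool_pos: [0.5224, -0.0376, 0.1024]
tcp_rot: [3.142, 0.0, 2.846]
wrist_force: [-0.0, -1.2, -1.5]
finger_gap: 0.0583
gripper_force: 68.4
```

Emit:
jog_arm(targets=[[[0,0,0.005,0,0,0,-1],[0,0,0.01,0,0,0,-1],[0,0,0.015,0,0,0,-1],[0,0,0.02,0,0,0,-1],[0,0,0.025,0,0,0,-1],[0,0,0.03,0,0,0,-1]]])

```text
time: 8.35
tool_pos: [0.5224, -0.0376, 0.0722]
tcp_rot: [-3.142, -0.0, 2.846]
wrist_force: [-0.2, -0.8, -0.8]
finger_gap: 0.0584
gripper_force: 68.4
```

Emit:
jog_arm(targets=[[[0,0,0.003,0,0,0,-1],[0,0,0.005,0,0,0,-1],[0,0,0.007,0,0,0,-1],[0,0,0.009,0,0,0,-1],[0,0,0.011,0,0,0,-1],[0,0,0.013,0,0,0,-1]]])

```text
time: 9.1
tool_pos: [0.5224, -0.0376, 0.0596]
tcp_rot: [3.141, 0.0, 2.846]
wrist_force: [-2.8, 0.6, 8.3]
finger_gap: 0.0581
gripper_force: 69.3
```

Contact at about 8 N, so the ring is on the collar. I keep pressing gently.

Emit:
jog_arm(targets=[[[0,0,0.001,0,0,0,-1],[0,0,0.002,0,0,0,-1],[0,0,0.003,0,0,0,-1],[0,0,0.0035,0,0,0,-1]]])

```text
time: 9.6
tool_pos: [0.5224, -0.0376, 0.0566]
tcp_rot: [3.141, 0.0, 2.846]
wrist_force: [-3.5, 0.3, 7.8]
finger_gap: 0.0581
gripper_force: 69.3
```

Emit:
jog_arm(targets=[[[0,0,0.001,0,0,0,-1],[0,0,0.002,0,0,0,-1],[0,0,0.003,0,0,0,-1],[0,0,0.0035,0,0,0,-1]]])

```text
time: 10.1
tool_pos: [0.5226, -0.0377, 0.0538]
tcp_rot: [3.141, 0.0, 2.846]
wrist_force: [-6.8, 0.2, 21.4]
finger_gap: 0.0581
gripper_force: 70.6
```

Emit:
jog_arm(targets=[[[0,0,-0.003,0,0,0,-1],[0,0,-0.003,0,0,0,1],[0,0,-0.003,0,0,0,1],[0,0,-0.003,0,0,0,1],[0,0,-0.003,0,0,0,1],[0,0,-0.05,0,0,0,1],[0,0,-0.11,0,0,0,1],[0,0,-0.11,0,0,0,1],[0,0,-0.11,0,0,0,1]]])

```text
time: 11.22
tool_pos: [0.5222, -0.0373, 0.1624]
tcp_rot: [3.141, 0.0, 2.846]
wrist_force: [-0.7, 0.2, -0.4]
finger_gap: 0.0853
gripper_force: 0.0
```

```bash
python3 - <<'E'
from h import *
print(tool()[1],shift([.501,.2152,.11]))
E
```

```text
[ 0.52217221 -0.03727484  0.16243893] [ 93.7 235.3  52.6]
```

Emit:
jog_arm(targets=[[[0.05,0.1,0.01,0,0,0,1],[0.094,0.235,0.01,0,0,0,1],[0.094,0.235,0.01,0,0,0,1],[0.094,0.235,0.01,0,0,0,1],[0.094,0.235,0.01,0,0,0,1],[0.094,0.235,0.01,0,0,0,1],[0.094,0.235,0.01,0,0,0,1]]])

```text
time: 12.1
tool_pos: [0.501, 0.2125, 0.152]
tcp_rot: [-3.14, -0.0, 2.843]
wrist_force: [-0.3, -0.2, -0.2]
finger_gap: 0.0855
gripper_force: 0.0
```

```bash
python3 - <<'E'
from h import *
im,x=ring_now(.05,[.501,.2152],"w5"); R,t=tool()
for n,uv in (("scene",(451,177)),("side",(219,234))):
    p=back(get_calibration(n),np.array(uv)*.64,.09); print("tub",p, "in tool",R.T@(p-[*x,.09]))
cs=get_calibration("side"); im=read_camera("side"); np.save("pics/side2.npy",im)
print(proj(cs,[[.5199,-.0365,.095],[.5199,-.0365,.052],[.5199,-.0365,.036]]))
E
```

```text
w5 tcp [0.5009886  0.21247028 0.15199503] ring [0.50137693 0.21040165] area 0.9827431151807763 shift [-0.97934397 -1.86303395  0.00229114]
tub [0.43286548 0.35028853 0.09      ] in tool [ 1.06645339e-01  1.13529388e-01 -8.19924984e-05]
tub [0.42371145 0.33718132 0.09      ] in tool [ 1.11536598e-01  9.83086580e-02 -6.68500596e-05]
[[245.39914389 204.90670087]
 [245.56101301 219.25481379]
 [245.61934789 224.42562972]]
```

Emit:
jog_arm(targets=[[[-0.001,-0.002,0.05,0,0,0,1],[-0.001,-0.002,0.1,0,0,0,1],[-0.001,-0.002,0.13,0,0,0,1],[-0.001,-0.002,0.13,0,0,0,1],[-0.001,-0.002,0.13,0,0,0,1],[-0.001,-0.002,0.13,0,0,0,-1],[-0.001,-0.002,0.13,0,0,0,-1],[-0.001,-0.002,0.13,0,0,0,-1],[-0.001,-0.002,0.13,0,0,0,-1],[-0.001,-0.002,0.13,0,0,0,-1]]])

```text
time: 13.45
tool_pos: [0.5019, 0.2127, 0.0244]
tcp_rot: [3.14, 0.001, 2.845]
wrist_force: [-3.4, -1.2, 15.9]
finger_gap: 0.0459
gripper_force: 58.9
```

Emit:
jog_arm(targets=[[[0,0,-0.03,0,0,0,-1],[0,0,-0.09,0,0,0,-1],[0,0,-0.13,0,0,0,-1],[-0.15,-0.234,-0.13,0,0,0,-1],[-0.15,-0.234,-0.13,0,0,0,-1],[-0.15,-0.234,-0.13,0,0,0,-1],[-0.15,-0.234,-0.13,0,0,0,-1],[-0.15,-0.234,-0.13,0,0,0,-1],[-0.15,-0.234,-0.13,0,0,0,-1],[-0.15,-0.234,-0.13,0,0,0,-1]]])

```text
time: 14.7
tool_pos: [0.5763, -0.0541, 0.1525]
tcp_rot: [3.141, -0.001, 2.847]
wrist_force: [0.5, 0.5, -0.7]
finger_gap: 0.0456
gripper_force: 61.7
```

```bash
cat >> h.py <<'E'
def blob(k):
    m=cv2.moments(k.astype(np.uint8),True); return np.array([m["m10"],m["m01"]])/m["m00"]
def look(name):
    R,t=tool(); c=get_calibration("wrist"); im=read_camera("wrist"); np.savez(f"pics/{name}.npz",im=im,t=t,R=R,**c)
    g=cv2.cvtColor(im,cv2.COLOR_RGB2GRAY); uv=proj(c,[.5199,-.0365,.095])[0]; Y,X=np.indices(g.shape)
    k=fill((g>200)&(np.hypot(X-uv[0],Y-uv[1])<18),uv); p=back(c,blob(k),.095)
    print("tcp",t,"spindle px",blob(k),"area",k.sum(),p,"tool",R.T@(p-t)*1000); return im,c,R,t
E
python3 - <<'E'
from h import *
im,c,R,t=look("w6")
cv2.imwrite("pics/w6.png",np.hstack([cv2.resize(im[:,:,::-1],(400,300)),cv2.resize(im[190:310,176:336,::-1],(400,300),interpolation=cv2.INTER_CUBIC)]))
E
```

```text
tcp [ 0.5763431  -0.05407509  0.15251347] spindle px [254.4401451  135.33494559] area 827 [ 0.52120929 -0.03744996  0.095     ] tool [57.5522762  -0.16968145 57.54682219]
```

View pics/w6.png

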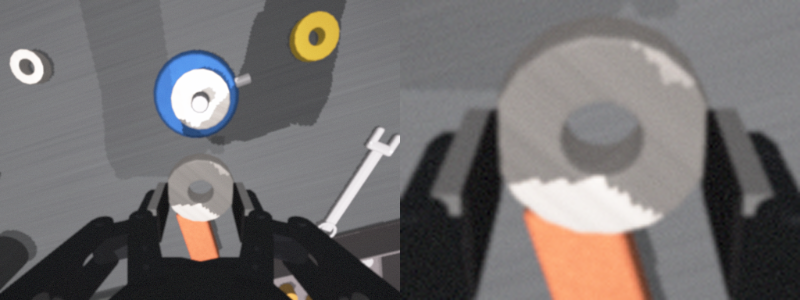

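The large spacer is seated on the stand at (200,100), with the spindle top inside it at (200,103). The medium spacer is held level, with its bore at (256.8,245.2) in full pixels.

```bash
python3 - <<'E'
from h import *
d=np.load("pics/w6.npz"); c={k:d[k] for k in ("fx","fy","cx","cy","rvec","tvec")}; R,t=d["R"],d["t"]
g=cv2.cvtColor(d["im"],cv2.COLOR_RGB2GRAY)
print(proj(c,[.5199,-.0365,.095]))
for r in range(116,150,2): print(r,*g[r,236:280:2])
for dz in (.006,.008,.010): print(dz,(R.T@(back(c,(256.8,245.2),t[2]-dz)-t)*1000))
E
```

```text
[[255.23074211 132.98840034]]
116 254 254 254 254 254 254 254 255 254 249 239 188 185 206 215 217 215 218 230 248 253 254
118 254 254 254 254 254 254 255 228 148 117 108 99 108 141 190 214 217 217 217 218 246 254
120 254 254 254 254 254 248 208 113 92 98 98 100 97 89 124 192 220 220 216 223 250 254
122 254 254 254 254 252 226 111 106 130 135 146 132 108 102 91 141 210 221 217 237 254 254
124 254 254 254 252 250 172 120 177 240 247 251 242 194 131 99 106 181 216 218 227 254 254
126 254 254 253 252 244 156 215 252 253 253 252 252 252 228 130 94 167 213 224 244 254 254
128 254 254 254 253 240 181 251 253 253 253 252 252 252 252 199 109 160 222 253 254 254 254
130 254 254 254 253 230 220 253 253 253 253 252 252 252 252 244 142 199 246 254 254 254 254
132 254 254 253 253 222 239 253 253 253 253 252 252 252 252 247 174 253 255 254 254 254 254
134 254 254 254 253 232 237 253 253 253 253 252 252 251 252 246 197 254 254 254 254 246 226
136 254 254 254 254 239 230 253 253 253 252 252 252 252 252 239 222 255 254 254 254 241 208
138 254 254 254 254 253 225 250 253 253 252 252 252 252 251 216 251 255 254 254 252 216 206
140 254 254 254 254 255 249 224 251 253 252 252 252 251 230 226 255 254 254 253 229 211 207
142 254 254 254 254 254 254 245 227 238 247 246 242 223 235 254 254 254 254 249 216 213 210
144 254 254 254 254 254 254 255 254 244 236 235 235 248 255 254 254 254 254 229 215 218 212
146 254 254 254 254 254 254 254 254 254 255 255 255 255 254 254 254 254 245 218 212 212 215
148 254 254 254 254 254 254 254 254 254 254 254 254 254 254 254 254 254 228 211 211 214 208
0.006 [3.75947203 1.29141954 6.00319576]
0.008 [2.68937633 1.29517169 8.00257756]
0.01 [ 1.61928062  1.29892385 10.00195936]
```

Emit:
jog_arm(targets=[[[0.03,-0.001,0,0,0,0,-1],[0.0563,-0.0008,0.01,0,0,0,-1],[0.0563,-0.0008,0.02,0,0,0,-1],[0.0563,-0.0008,0.022,0,0,0,-1],[0.0563,-0.0008,0.022,0,0,0,-1],[0.0563,-0.0008,0.022,0,0,0,-1]]])

```text
time: 15.5
tool_pos: [0.5231, -0.0397, 0.1307]
tcp_rot: [-3.141, 0.001, 2.846]
wrist_force: [-0.4, -0.4, -1.3]
finger_gap: 0.0456
gripper_force: 61.7
```

Emit:
jog_arm(targets=[[[0.0006,0.0007,0.005,0,0,0,-1],[0.0006,0.0007,0.008,0,0,0,-1],[0.0006,0.0007,0.011,0,0,0,-1],[0.0006,0.0007,0.014,0,0,0,-1],[0.0006,0.0007,0.016,0,0,0,-1],[0.0006,0.0007,0.018,0,0,0,-1]]])

```text
time: 16.25
tool_pos: [0.5222, -0.0387, 0.1124]
tcp_rot: [3.142, 0.0, 2.846]
wrist_force: [-0.2, 0.4, -0.7]
finger_gap: 0.0458
gripper_force: 61.7
```

Emit:
jog_arm(targets=[[[0,0,0.003,0,0,0,-1],[0,0,0.006,0,0,0,-1],[0,0,0.01,0,0,0,-1],[0,0,0.015,0,0,0,-1],[0,0,0.02,0,0,0,-1],[0,0,0.025,0,0,0,-1]]])

```text
time: 17.0
tool_pos: [0.5221, -0.0387, 0.0871]
tcp_rot: [-3.142, -0.0, 2.846]
wrist_force: [-0.2, 0.2, -0.6]
finger_gap: 0.0454
gripper_force: 61.7
```

It is threaded and moving freely. I lower it onto the large spacer.

Emit:
jog_arm(targets=[[[0,0,0.003,0,0,0,-1],[0,0,0.006,0,0,0,-1],[0,0,0.008,0,0,0,-1],[0,0,0.0095,0,0,0,-1],[0,0,0.011,0,0,0,-1],[0,0,0.012,0,0,0,-1]]])

```text
time: 17.75
tool_pos: [0.5224, -0.0387, 0.0763]
tcp_rot: [3.141, 0.0, 2.846]
wrist_force: [-4.5, 1.4, 16.7]
finger_gap: 0.0455
gripper_force: 64.2
```

Contact came at the expected home height, since the bottom is at about 52 mm. I release it and go to the small spacer.

Emit:
jog_arm(targets=[[[0,0,-0.002,0,0,0,-1],[0,0,-0.002,0,0,0,1],[0,0,-0.002,0,0,0,1],[0,0,-0.002,0,0,0,1],[0,0,-0.002,0,0,0,1],[0,0,-0.05,0,0,0,1],[0,0,-0.09,0,0,0,1],[0,0,-0.09,0,0,0,1],[0,0,-0.09,0,0,0,1]]])

```text
time: 18.88
tool_pos: [0.5218, -0.0384, 0.1652]
tcp_rot: [3.141, -0.0, 2.846]
wrist_force: [-0.4, -0.2, -0.1]
finger_gap: 0.0854
gripper_force: 0.0
```

```bash
python3 - <<'E'
from h import *
print(tool()[1],shift([.428,-.2185,.15]))
E
```

```text
[ 0.52184212 -0.03842589  0.16515922] [  37.3 -199.6   15.1]
```

Emit:
jog_arm(targets=[[[0.037,-0.2,0.015,0,0,0,1],[0.037,-0.2,0.015,0,0,0,1],[0.037,-0.2,0.015,0,0,0,1],[0.037,-0.2,0.015,0,0,0,1],[0.037,-0.2,0.015,0,0,0,1],[0.037,-0.2,0.015,0,0,0,1],[0.037,-0.2,0.015,0,0,0,1]]])

```text
time: 19.75
tool_pos: [0.4291, -0.2179, 0.1502]
tcp_rot: [3.141, -0.001, 2.848]
wrist_force: [0.1, -0.5, -0.6]
finger_gap: 0.0853
gripper_force: 0.0
```

```bash
python3 - <<'E'
from h import *
im,x=ring_now(.038,[.428,-.2185],"w7"); print(shift([*x,.024]))
E
```

```text
w7 tcp [ 0.42905474 -0.21790258  0.15019238] ring [ 0.4411911  -0.17215338] area 0.012899030413640471 shift [1.61323847e+00 4.73041044e+01 1.04182017e-02]
[  1.6  47.4 126.3]
```

```bash
python3 - <<'E'
from h import *
d=np.load("pics/w7.npz"); im=d["im"]; c={k:d[k] for k in d if k!="im"}; R,t=tool()
uv=proj(c,[.428,-.2185,.008])[0]; g=cv2.cvtColor(im,cv2.COLOR_RGB2GRAY); print(uv); u=uv.astype(int)
for r in range(u[1]-32,u[1]+33,4): print(*g[r,u[0]-36:u[0]+37:4])
for th in (100,110,120,130):
    x,a=ring_fit(c,fill(g>th,uv),[.428,-.2185],.038,.016); print(th,x,a,R.T@(np.array([*x,t[2]])-t)*1000)
E
```

```text
[254.4057486  183.69670067]
121 115 100 69 75 71 72 76 82 83 85 84 89 88 85 87 87 83 87
119 117 85 70 73 70 73 75 85 96 112 84 86 87 84 85 88 88 90
117 117 105 69 70 72 69 80 88 107 124 84 89 82 88 88 85 87 91
111 117 101 72 68 73 72 84 83 87 88 86 87 89 109 111 87 86 85
113 114 97 79 87 71 71 93 126 156 144 128 95 84 87 87 91 86 87
119 119 118 118 121 117 105 157 191 219 219 217 186 101 91 131 134 98 86
123 119 117 117 119 121 162 180 251 248 175 203 182 158 74 118 119 121 117
117 122 120 115 117 190 254 253 177 119 120 217 251 249 125 113 122 116 120
117 118 117 114 118 251 253 241 85 119 120 118 252 250 219 118 117 117 116
119 116 118 115 118 247 252 235 79 94 110 115 252 250 203 118 117 118 116
119 118 115 117 118 215 253 251 137 115 112 178 253 250 155 117 120 115 117
120 116 117 116 115 118 251 252 252 245 248 253 252 239 117 116 114 113 112
115 117 116 119 117 121 139 248 251 252 251 250 238 140 132 129 132 136 133
119 116 120 120 119 119 117 120 165 219 199 159 134 136 132 132 133 135 134
119 118 121 121 118 120 119 120 134 135 133 131 136 133 133 133 134 133 133
121 112 119 118 115 116 122 134 137 132 133 135 132 132 130 134 132 136 137
118 120 119 118 117 127 136 135 134 134 135 134 138 135 132 132 131 136 131
100 [ 0.40510554 -0.2420952 ] 101.71712129898009 [ 1.59843877e+01 -2.99268054e+01 -5.95786378e-05]
110 [ 0.40390714 -0.24295068] 100.07993049773489 [ 1.68839777e+01 -3.10924720e+01  1.39952293e-05]
120 [ 0.42465643 -0.18810202] 0.04094553877603199 [1.28937298e+01 2.74138286e+01 7.59937119e-03]
130 [ 0.45348783 -0.25159217] 47.156124237275726 [-3.30761306e+01 -2.50172707e+01 -1.27738193e-02]
```

```bash
python3 - <<'E'
from h import *
d=np.load("pics/w7.npz"); im=d["im"]; c={k:d[k] for k in d if k!="im"}; R,t=tool()
uv=proj(c,[.428,-.2185,.008])[0]; g=cv2.cvtColor(im,cv2.COLOR_RGB2GRAY)
for th in (142,150,165):
    x,a=ring_fit(c,fill(g>th,uv),[.428,-.2185],.038,.016); print(th,x,a,R.T@(np.array([*x,t[2]])-t)*1000)
E
```

```text
142 [ 0.4300713  -0.21776626] 0.9433707780617895 [-8.73313845e-01  5.85554784e-01 -1.52426790e-04]
150 [ 0.43008786 -0.21772954] 0.9226917217257061 [-8.78540692e-01  6.25490475e-01 -1.47934964e-04]
165 [ 0.43038872 -0.21776855] 0.880894534079755 [-1.17781352e+00  6.75213134e-01 -2.22559530e-04]
```

Emit:
jog_arm(targets=[[[-0.001,0.0005,0.05,0,0,0,1],[-0.001,0.0005,0.1,0,0,0,1],[-0.001,0.0005,0.124,0,0,0,1],[-0.001,0.0005,0.124,0,0,0,1],[-0.001,0.0005,0.124,0,0,0,-1],[-0.001,0.0005,0.124,0,0,0,-1],[-0.001,0.0005,0.124,0,0,0,-1],[-0.001,0.0005,0.124,0,0,0,-1],[-0.001,0.0005,0.124,0,0,0,-1],[-0.001,0.0005,0.124,0,0,0,-1]]])

```text
time: 21.05
tool_pos: [0.4332, -0.2219, 0.0299]
tcp_rot: [-3.14, 0.01, 2.845]
wrist_force: [-0.7, -2.3, 28.0]
finger_gap: 0.0002
gripper_force: 13.5
```

The fingers shut on top of the small ring because the tips were too high. I open, lift and look again.

Emit:
jog_arm(targets=[[[0,0,-0.006,0,0,0,-1],[0,0,-0.03,0,0,0,1],[0,0,-0.08,0,0,0,1],[0,0,-0.125,0,0,0,1],[0,0,-0.125,0,0,0,1],[0,0,-0.125,0,0,0,1]]])

```text
time: 21.8
tool_pos: [0.4294, -0.2184, 0.1514]
tcp_rot: [3.141, 0.0, 2.847]
wrist_force: [0.1, 0.3, -0.2]
finger_gap: 0.0852
gripper_force: 0.0
```

```bash
python3 - <<'E'
from h import *
R,t=tool(); c=get_calibration("wrist"); im=read_camera("wrist"); np.savez("pics/w8.npz",im=im,**c)
g=cv2.cvtColor(im,cv2.COLOR_RGB2GRAY); uv=proj(c,[.430,-.218,.008])[0]
for th in (145,155):
    x,a=ring_fit(c,fill(g>th,uv),[.43,-.218],.038,.016); print(t,th,x,a,R.T@(np.array([*x,t[2]])-t)*1000)
cv2.imwrite("pics/w8.png",im[:,:,::-1])
E
```

```text
[ 0.42939497 -0.21842178  0.15144976] 145 [ 0.43393879 -0.21331645] 0.9464977222367241 [-2.86268377e+00  6.20610026e+00  5.02775844e-03]
[ 0.42939497 -0.21842178  0.15144976] 155 [ 0.43384558 -0.21332653] 0.9254576389540182 [-2.77643264e+00  6.16935804e+00  4.99295812e-03]
```

The small ring is still flat and only shifted: the outline area ratio is unchanged. I retry lower.

Emit:
jog_arm(targets=[[[-0.0028,0.006,0.05,0,0,0,1],[-0.0028,0.006,0.1,0,0,0,1],[-0.0028,0.006,0.133,0,0,0,1],[-0.0028,0.006,0.133,0,0,0,1],[-0.0028,0.006,0.133,0,0,0,-1],[-0.0028,0.006,0.133,0,0,0,-1],[-0.0028,0.006,0.133,0,0,0,-1],[-0.0028,0.006,0.133,0,0,0,-1],[-0.0028,0.006,0.133,0,0,0,-1],[-0.0028,0.006,0.133,0,0,0,-1]]])

```text
time: 23.1
tool_pos: [0.4348, -0.2143, 0.0201]
tcp_rot: [3.141, 0.002, 2.846]
wrist_force: [-2.5, 1.1, 12.7]
finger_gap: 0.0352
gripper_force: 58.4
```

Emit:
jog_arm(targets=[[[0,0,-0.03,0,0,0,-1],[0,0,-0.09,0,0,0,-1],[0,0,-0.132,0,0,0,-1],[-0.09,0.194,-0.132,0,0,0,-1],[-0.09,0.194,-0.132,0,0,0,-1],[-0.09,0.194,-0.132,0,0,0,-1],[-0.09,0.194,-0.132,0,0,0,-1],[-0.09,0.194,-0.132,0,0,0,-1],[-0.09,0.194,-0.132,0,0,0,-1],[-0.09,0.194,-0.132,0,0,0,-1]]])

```text
time: 24.35
tool_pos: [0.5759, -0.0561, 0.1509]
tcp_rot: [3.141, 0.0, 2.844]
wrist_force: [0.0, 0.2, 0.1]
finger_gap: 0.0353
gripper_force: 60.0
```

```bash
python3 - <<'E'
from h import *
im,c,R,t=look("w9"); g=cv2.cvtColor(im,cv2.COLOR_RGB2GRAY); print(proj(c,[.5199,-.0365,.095]))
for r in range(116,150,2): print(r,*g[r,236:280:2])
cv2.imwrite("pics/w9.png",np.hstack([cv2.resize(im[:,:,::-1],(400,300)),cv2.resize(im[190:310,176:336,::-1],(400,300),interpolation=cv2.INTER_CUBIC)]))
E
```

```text
tcp [ 0.5759408  -0.05605889  0.15092372] spindle px [258.14229637 132.81354269] area 1019 [ 0.51986899 -0.03647449  0.095     ] tool [59.36104397  2.26272379 55.91248109]
[[258.11895154 132.87119453]]
116 254 254 254 254 254 254 254 254 254 255 255 253 242 230 221 220 227 242 254 254 254 254
118 254 254 254 254 254 254 255 254 254 249 202 158 159 181 204 216 220 222 249 255 254 254
120 254 254 254 254 254 254 255 234 169 125 103 104 106 115 142 189 218 218 237 245 254 254
122 254 254 254 254 254 255 243 140 107 130 149 154 154 123 106 126 186 216 220 220 250 255
124 254 254 254 254 254 247 149 110 165 233 252 253 251 226 167 113 143 206 217 224 251 254
126 254 254 254 254 254 224 116 177 246 254 253 253 253 252 248 185 116 182 215 243 255 254
128 253 254 254 254 253 178 141 239 253 253 253 253 252 252 252 244 142 160 211 240 255 254
130 253 254 254 255 251 158 189 253 253 253 253 253 252 252 252 252 201 164 219 237 254 254
132 251 253 254 254 254 168 207 253 253 253 253 252 252 252 252 252 219 213 255 254 254 254
134 251 251 254 254 253 196 200 253 253 253 253 252 252 252 252 252 219 220 255 254 254 254
136 252 252 254 254 255 243 190 253 253 253 253 252 252 252 252 251 207 250 255 255 255 242
138 252 253 254 254 255 254 198 236 253 253 253 252 252 252 252 241 219 255 254 254 252 228
140 252 253 254 254 254 255 252 212 246 253 253 252 252 252 244 207 250 255 254 231 216 211
142 252 252 254 254 254 254 255 252 222 228 245 247 246 229 222 251 255 255 253 223 210 212
144 251 252 254 254 254 254 254 255 255 248 237 236 235 245 254 255 255 255 234 210 207 211
146 252 251 253 254 254 254 254 254 254 255 255 255 255 255 254 254 255 251 217 209 205 204
148 253 252 252 254 254 254 254 254 254 254 254 254 254 254 254 255 255 235 207 209 205 207
```

View pics/w9.png

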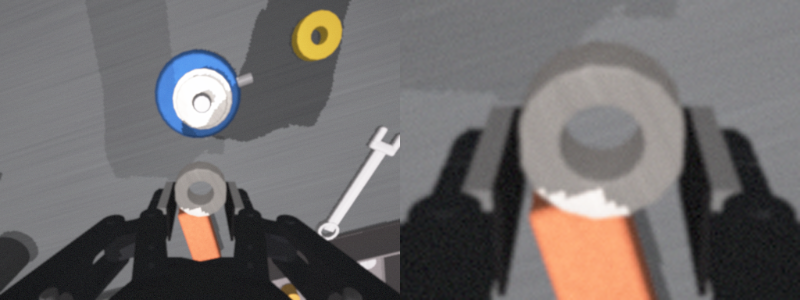

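The large and medium spacers are on the spindle at (202,102) in the left view. The small spacer is held level, with its bore at (602,143) in the crop, i.e. (256.8,247.2) in full pixels. The spindle top is at (258,133).

```bash
python3 - <<'E'
from h import *
d=np.load("pics/w9.npz"); c={k:d[k] for k in ("fx","fy","cx","cy","rvec","tvec")}; R,t=d["R"],d["t"]
s=back(c,(258,133),.095)
for dz in (.003,.004,.005):
    b=back(c,(256.8,247.2),t[2]-dz); D=R.T@(s-b)*1000; print(dz,R.T@(b-t)*1000,D,t+R@[D[0]/1000,D[1]/1000,0])
E
```

```text
0.003 [4.1977748  1.27237972 2.9993103 ] [55.04319487  0.89700364 52.91318514] [ 0.52358412 -0.03904902  0.15091318]
0.004 [3.65349363 1.27421383 3.99941549] [55.58747604  0.89516952 51.91307996] [ 0.52306326 -0.03889106  0.15091308]
0.005 [3.10921246 1.27604795 4.99952067] [56.13175721  0.89333541 50.91297477] [ 0.5225424  -0.03873309  0.15091297]
```

Emit:
jog_arm(targets=[[[0.03,0.001,0,0,0,0,-1],[0.0557,0.0009,0.01,0,0,0,-1],[0.0557,0.0009,0.02,0,0,0,-1],[0.0557,0.0009,0.024,0,0,0,-1],[0.0557,0.0009,0.024,0,0,0,-1],[0.0557,0.0009,0.024,0,0,0,-1]]])

```text
time: 25.15
tool_pos: [0.5242, -0.0381, 0.1267]
tcp_rot: [-3.141, 0.001, 2.845]
wrist_force: [0.3, -0.5, -1.1]
finger_gap: 0.0348
gripper_force: 60.0
```

Emit:
jog_arm(targets=[[[0.0007,-0.0006,0.005,0,0,0,-1],[0.0007,-0.0006,0.008,0,0,0,-1],[0.0007,-0.0006,0.011,0,0,0,-1],[0.0007,-0.0006,0.014,0,0,0,-1],[0.0007,-0.0006,0.016,0,0,0,-1],[0.0007,-0.0006,0.018,0,0,0,-1]]])

```text
time: 25.9
tool_pos: [0.5228, -0.038, 0.1084]
tcp_rot: [3.142, -0.0, 2.846]
wrist_force: [-0.8, -0.2, -1.3]
finger_gap: 0.0351
gripper_force: 60.0
```

Emit:
jog_arm(targets=[[[0,0,0.004,0,0,0,-1],[0,0,0.008,0,0,0,-1],[0,0,0.012,0,0,0,-1],[0,0,0.016,0,0,0,-1],[0,0,0.018,0,0,0,-1],[0,0,0.02,0,0,0,-1],[0,0,0.0215,0,0,0,-1]]])

```text
time: 26.78
tool_pos: [0.5233, -0.0382, 0.0879]
tcp_rot: [3.141, 0.001, 2.846]
wrist_force: [-5.7, 1.2, 22.8]
finger_gap: 0.0352
gripper_force: 62.3
```

It seats at the expected height: the bottom is at about 68 mm and it holds 23 N without sinking. I release and retreat.

Emit:
jog_arm(targets=[[[0,0,-0.003,0,0,0,-1],[0,0,-0.003,0,0,0,1],[0,0,-0.003,0,0,0,1],[0,0,-0.003,0,0,0,1],[0,0,-0.003,0,0,0,1],[0,0,-0.05,0,0,0,1],[0,0,-0.1,0,0,0,1],[0,0,-0.15,0,0,0,1],[0,0,-0.15,0,0,0,1],[0,0,-0.15,0,0,0,1]]])

```text
time: 28.02
tool_pos: [0.5224, -0.0377, 0.2366]
tcp_rot: [3.141, -0.0, 2.846]
wrist_force: [0.1, 0.6, -0.6]
finger_gap: 0.0852
gripper_force: 0.0
```

```bash
python3 - <<'E'
from h import *
im=read_camera("side").copy(); cc=get_calibration("side")
P=proj(cc,[[.5199,-.0365,z] for z in (.095,.084,.068,.052,.036)]); print(P)
z=cv2.resize(im[180:260,195:300,::-1],(788,600),interpolation=cv2.INTER_CUBIC)
a=np.linspace(0,2*np.pi,120)
for h,r in ((.084,.019),(.068,.025),(.052,.031)):
    q=proj(cc,np.c_[.5199+r*np.cos(a),-.0365+r*np.sin(a),0*a+h]); cv2.polylines(z,[((q-[195,180]+.5)*7.5-.5).astype(int).reshape(-1,1,2)],True,(0,0,255),1)
cv2.imwrite("pics/f.png",z)
E
```

```text
[[245.39914389 204.90670087]
 [245.44127763 208.64144489]
 [245.50166513 213.9942053 ]
 [245.56101301 219.25481379]
 [245.61934789 224.42562972]]
```

View pics/f.png

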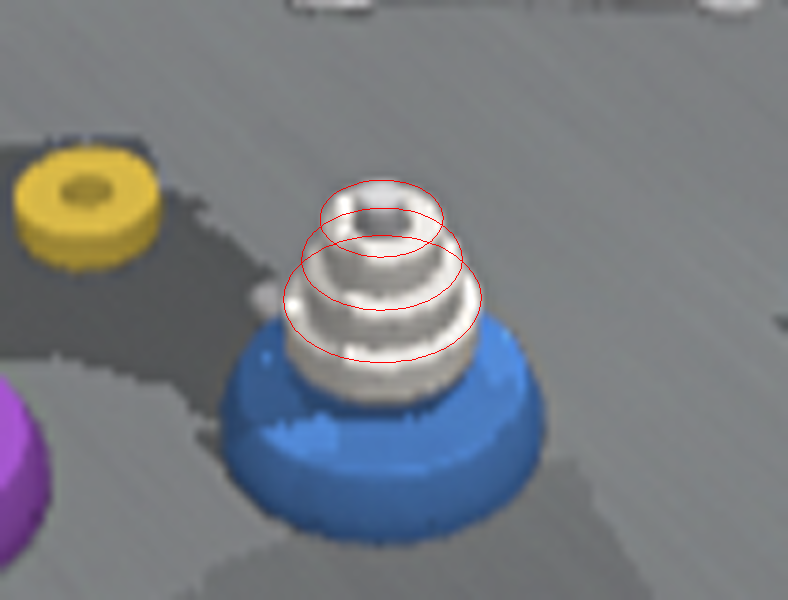

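The picture shows the stack in the right order: small, medium and large tops at (381,218), (381,259) and (382,299). All three match the drawn home-height outlines. I hand in.

```bash
python3 -c "
from bench import ctrl
print(ctrl.job_done())"
```

```text
the job is handed in; nothing more can be done
None
```

The job is handed in: large, medium and small spacers are on the blue stand's spindle, pressed home at 28 s of arm time with the wrist reading at most about 23 N while pressing there; the first grasp of the small spacer missed, nudging it about 6 mm, and the judge returned no verdict.

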